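# Turn the lidded glass dish over in its stand

### The job

The face of the brass rosette has been examined and now its back is wanted: turn over the larger round glass dish that leans in its wire stand, pinching lid and base together so that it stays shut, and lean it back in the same stand with its lid now against the two uprights and its bottom facing out. Do not drop it or let the lid come off, and do not disturb the smaller dish or anything else on the table.

Things in the scene. Friction and masses are not known exactly. Their poses are not given: they have to be found in the camera images.
- dish_base: base of the larger round clear-glass dish: open cup 84 mm across, 18 mm high, wall 2, floor 2.5 mm. Origin: centre of its flat underside; z: towards the lid. At the start its underside lies on the stand's uprights, its plane leaning 35 degrees from vertical, lid facing out and up. Base and lid are two loose parts without a catch; shut, 20.5 mm thick over the two flat faces, about 0.2 kg
- dish_lid: lid of the larger dish: flat disc 93 mm across, 2.5 mm thick, its skirt reaching 13 mm down over the base with 2 mm of play all round (the last 5 mm of the base stay bare). Origin: centre of its outer flat face; z: out of that face, away from the base. When shut it lies 20.5 mm from the base's origin along z
- rosette: loose cast brass rosette lying inside the larger dish, 41 mm across, 10.5 mm high, 45 g; it slides about in the dish. Origin: centre of its flat back; z axis: out of its domed face.
- dish_middle (a point): centre of the shut larger dish, half way between its two flat faces (fixed to the base).
- stand: fixed wire stand of the larger dish. Foot plate 108 x 85 x 6 mm; two 7 mm steel wires 56 mm apart (along y), each a hook 40 mm long with an upturned 14 mm end, and an upright 48 mm long up the slope. The dish's round edge stands on the hooks, its rear face leans on the uprights. Origin: centre of the foot's underside; x: the way it faces, roughly to the robot's right (the dish's top leans to -x); z up
- stand_seat (a point): point of the stand where the middle of the larger dish (half way between its faces) lies when it is properly seated, either way round; axes as the stand's.
- stand_bend (a point): midway between the two places where hook meets upright, on the slope that the dish leans on, 45 mm above the table. Uprights rise from here 35 degrees from vertical towards the stand's -x, hooks run out at right angles to them. Nothing spans the gap between the uprights up here: the upper 35 mm of the dish stands free at both faces and above
- small_stand: the other stand, of the same form; it holds the smaller dish. Fixed. Which of the two stands is on the left varies.
- small_dish: smaller round lidded dish, 70 mm across and 16 mm thick, in the other stand; bystander. Origin: centre of the flat face that lies against the uprights; z axis out and up.
- wax_jar: small jar 42 mm across, 45 mm high, between the stands; bystander. Origin: centre of its underside.
- brush: flat brush 170 mm long lying near the robot; bystander. Origin: middle of its length, underside.
- solvent: bottle 86 mm across, 225 mm high, to the right; bystander. Origin: centre of its underside.
- white_bottle: bottle 60 mm across, 165 mm high, near right; bystander. Origin: centre of its underside.
- paper_cup: cup 76 mm across, 90 mm high, left; bystander. Origin: centre of its underside.
- wood_block: wood block 200 x 70 x 45 mm, left; bystander. Origin: centre of its underside.
- rotary_tool: small hand-held rotary tool lying down, about 190 mm long, left; bystander. Origin: underside, middle of its length.
There are look-alikes about, which are no part of the job. What is shaped like the stand but green is not meant. What is shaped like the dish_lid but brown is not meant.

How it is judged:
By the outcome, as a careful person would: the job done as asked, in the order asked, and still so for the second after the job is handed in, with the robot touching nothing.
It also fails if it takes over 48 s, if anything falls off the work surface, if the arm or the gripper's body presses on something with over 40 N, if the wrist force passes 120 N, or if a joint passes its speed limit or range.

### The arm

A 6-joint arm with a two-finger parallel gripper is mounted at the origin on the work surface. World frame = base frame: x ahead of the robot, y to its left, z up, the work surface at z = 0. Lengths are in m, angles in rad, forces in N, time in s.
With the tool pointing down it reaches from about 0.35 to 0.975 m from the base axis. Payload 4.9 kg.
Tool frame: the origin (TCP) lies midway between the tips of the shut fingers; the grasp point (between the pads) lies 19 mm behind it (manip.grip_point_offset is the distance from the TCP to the grasp point, in m); z points along the fingers, y is the direction in which the jaws open and shut (so a half turn about z gives the same grasp; the last joint's range is limited). The gripper opens to 85 mm and grips with 20 to 120 N. Pads are 22 mm wide; open, the fingers measure 114 mm over their backs; the gripper's body (76 mm by 85 mm) begins 54 mm behind the grasp point. The pads swing forward as they close: fully open they stand 13 mm farther back than shut.
Start: joints at [-1.326, 0.053, 1.613, -0, 1.476, -0.119], TCP at [0.222, -0.584, 0.231] pointing down, gripper open.
Joint ranges: [-3.01, 3.01], [-1.01, 2.22], [0.06, 2.58], [-1.02, 4.17], [0.09, 2.62], [-3.14, 3.14]. Speed limits (rad/s): [2.57, 2.57, 3.14, 3.14, 3.14, 3.14].

### API

Orientations are given as a unit quaternion [w, x, y, z].
In Python, from plant import manip gives the robot as it stands. The module is installed in compiled form; this text tells all that it offers.
- The arm moves only by the tool send_rows, never from a script. Its argument "steps" is a list of rows, each a list of 6 numbers: the shift along the tool's x, y, z in m, then the turn, a rotation vector about the tool's x, y, z in degrees. In form: [[dx, dy, dz, wx, wy, wz], ...]. A call has 1 to 8 rows; each row shifts and turns the commanded pose from where the row before left it, along the tool's axes as they then stand; what a row does not reach is not made up. A row lasts 1/8 s, in which the tool goes at most 62.5 mm and 10.7 degrees, less where a joint would pass 70% of its speed; a pose out of reach is approached as far as the arm can. A call is refused whole if a number of a shift passes 0.0625 or a number of a turn 10.7, either way. A call with a gripper value outside its range is refused whole. "grip" is the opening, from 0 (shut) to 1 (fully open), set as the call begins (left out, the last holds). The fingers move at their own pace and stop on an object; the grip force is fixed at half the most. Time passes only in rows, so rows that do not move let the fingers close. It gives the time, the measured TCP pose, the force and the opening at its end, in the units of the state.
- manip.state(): the state, without advancing time (a new reading comes with each control period).
- manip.grab_frame(name): name is "scene" or "top" or "wrist"; returns the picture (480x640x3 uint8, blue, green, red); there is no depth.
- manip.get_calibration(name): a dict with "K" (3x3 intrinsics, pixels), "distortion" ([k1, k2, p1, p2, k3] as OpenCV has them; the pictures are not rectified), "R" (3x3) and "t" (3): a world point X has camera coordinates R X + t. Camera axes: x right, y down, z forward; pixel columns grow to the right and rows downward; lengths in m; the calibration is good to about 2 mm. A picture is of the moment at which its call begins: read the wrist's pose just before it. get_calibration takes no time and is no camera call; for the wrist camera it gives the pose at the moment of the call.
- manip.job_done(): hands the job in, once; it reports no verdict.
The state is a dict: "time": time; "joint_pos": joint angles; "joint_vel": joint speeds; "joint_efforts": joint torques, N m; "tool_pos": TCP position; "tool_rot": TCP orientation; "contact_force": force on the tool from outside, world axes, zero at the start; "ft_torque": the same for the moment, N m; "gripper_width": opening from 0.0 (shut) to 1.0 (fully open).
Only numpy, scipy, OpenCV 4.12 (cv2) and the standard library are available. Lean on these libraries where they do the work, as an engineer would, in place of code of your own. Each camera call takes 0.05 s, during which the arm holds its last target.

## Working session

There is one attempt and no reset: what is moved stays moved. The work goes in short steps, Python scripts to look and compute and a tool call to move; the robot and the scene stay as the last step left them, time stands still between calls to the robot, and variables do not carry over. Pictures are saved under pics/ and viewed, and the job is handed in when it is done.

Besides the shell and the picture viewer there is one more tool, called after ">>>" as name(argument=value, ...) on one line, values as JSON. send_rows: Moves the arm, as the interface text tells. Its arguments: {"type":"object","properties":{"steps":{"type":"array"},"grip":{"type":"number"}},"required":["steps"]}

```bash
mkdir -p pics; cat > h.py <<'E'
import numpy as np, cv2, json
from plant import manip
from scipy.spatial.transform import Rotation as Ro
def grab(n,f):
    c=manip.get_calibration(n); im=manip.grab_frame(n); cv2.imwrite('pics/'+f+'.png',im)
    np.savez('pics/'+f+'.npz',K=c['K'],d=c['distortion'],R=c['R'],t=c['t']); return im
def cal(f):
    z=np.load('pics/'+f+'.npz'); return z['K'],z['d'],z['R'],z['t']
def ray(f,uv):
    K,d,R,t=cal(f); p=cv2.undistortPoints(np.array([[uv]],float),K,d)[0,0]
    D=R.T@np.array([p[0],p[1],1]); return -R.T@t, D/np.linalg.norm(D)
def onz(f,uv,z):
    o,D=ray(f,uv); return o+D*(z-o[2])/D[2]
def proj(f,X):
    K,d,R,t=cal(f); return cv2.projectPoints(np.atleast_2d(np.array(X,float)),cv2.Rodrigues(R)[0],t.reshape(3,1),K,d)[0][:,0]
def tri(obs):
    A=np.zeros((3,3));b=np.zeros(3)
    for f,uv in obs:
        o,D=ray(f,uv);P=np.eye(3)-np.outer(D,D);A+=P;b+=P@o
    X=np.linalg.solve(A,b); return X,[np.linalg.norm((np.eye(3)-np.outer(ray(f,u)[1],ray(f,u)[1]))@(X-ray(f,u)[0])) for f,u in obs]
E
python3 - <<'E'
from h import *
print(manip.state())
for n in ['scene','top','wrist']:
    grab(n,n+'0'); c=manip.get_calibration(n); print(n,-np.array(c['R']).T@c['t'],np.round(c['R'],2).tolist())
E
```

```text
{'time': 0.0, 'joint_pos': array([-1.32600606e+00,  5.33666753e-02,  1.61432042e+00,  1.62687782e-05,
        1.47599692e+00, -1.18986661e-01]), 'joint_vel': array([-2.57427963e-04, -1.23093753e-04,  2.36971536e-05, -4.00257358e-04,
       -5.33762988e-04,  5.19381648e-04]), 'joint_efforts': array([-1.41166747e-03, -3.93681335e+01, -3.70180249e+01, -1.71254096e-04,
        7.00518911e-03,  1.10445157e-05]), 'tool_pos': array([ 0.22223699, -0.58347642,  0.23004115]), 'tool_rot': array([-1.04412476e-03,  9.83503451e-01,  1.80886343e-01, -5.76509891e-05]), 'contact_force': array([ 0.62244983, -0.38794942, -0.54883411]), 'ft_torque': array([-0.03631216,  0.01621159,  0.02519417]), 'gripper_width': 1.0004005984815076}
scene [1.0333242  0.08368641 0.81719258] [[-0.15, 0.99, -0.02], [0.78, 0.11, -0.61], [-0.6, -0.1, -0.79]]
top [ 0.27450112 -0.02318755  1.37804506] [[0.01, -1.0, 0.02], [-0.99, -0.02, -0.14], [0.14, -0.02, -0.99]]
wrist [ 0.2899506  -0.55714289  0.37189633] [[0.36, -0.93, -0.0], [-0.9, -0.34, 0.29], [-0.27, -0.1, -0.96]]
```

View pics/scene0.png

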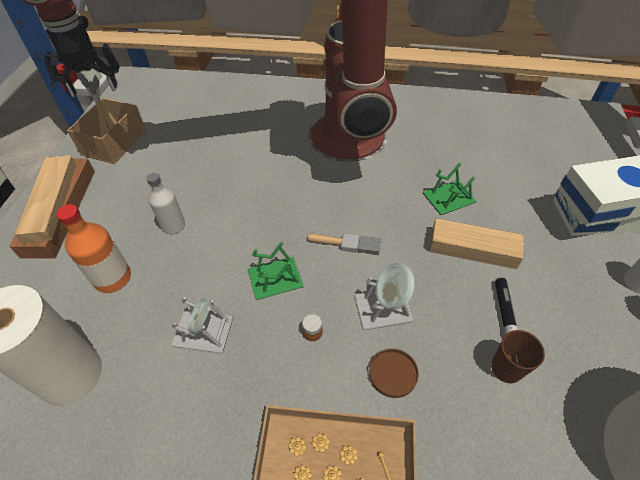

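View pics/top0.png

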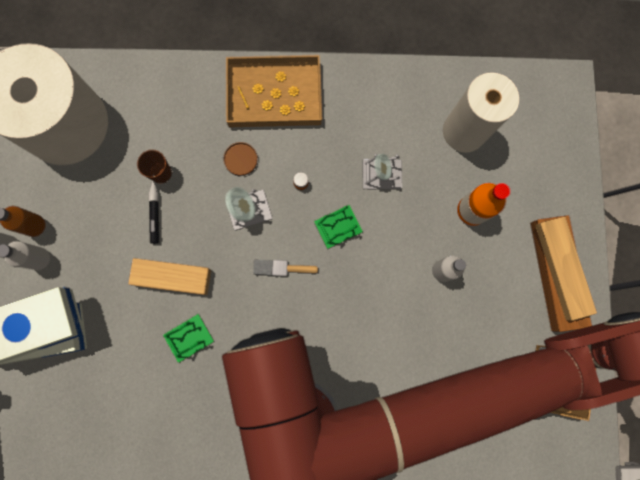

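View pics/wrist0.png

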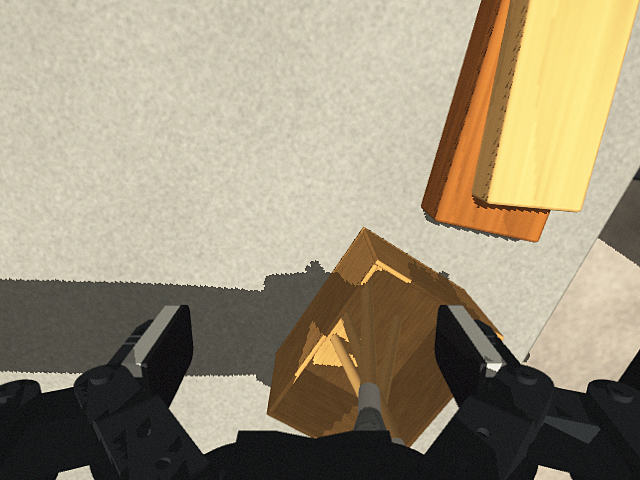

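```bash
python3 - <<'E'
from h import *
a=cv2.imread('pics/scene0.png');b=cv2.imread('pics/top0.png')
A=cv2.resize(a[240:350,330:440],(400,400),interpolation=cv2.INTER_CUBIC)
B=cv2.resize(b[170:250,205:285],(400,400),interpolation=cv2.INTER_CUBIC)
C=cv2.resize(a[280:370,160:250],(200,200));D=cv2.resize(b[140:200,355:415],(200,200))
im=np.zeros((600,800,3),np.uint8);im[:400,:400]=A;im[:400,400:]=B;im[400:,:200]=C;im[400:,400:600]=D
cv2.imwrite('pics/crop0.png',im)
E
```

```text
(no output)
```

View pics/crop0.png

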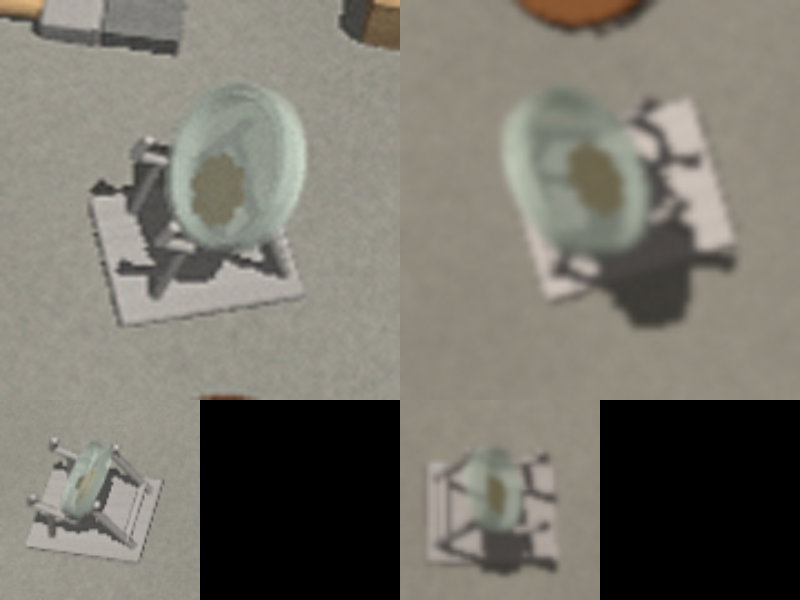

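```bash
python3 - <<'E'
from h import *
S=[(354.8,295),(364.4,329.4),(413,320.3)]
T=[(263,189.6),(272,218.6),(234.6,229.6)]
for s in S: print('s',onz('scene0',s,.006).round(4))
for s in T: print('t',onz('top0',s,.006).round(4))
# dish blob centers
print(tri([('scene0',(395,285)),('top0',(239.5,204.5))]))
for n,u in dict(jar=(313,322),brown=(393,372),paper=(517,355)).items(): print(n,onz('scene0',u,.03).round(3))
E
```

```text
s [0.5424 0.0759 0.006 ]
s [0.6206 0.1034 0.006 ]
s [0.586  0.2009 0.006 ]
t [0.6183 0.0981 0.006 ]
t [0.5381 0.0715 0.006 ]
t [0.5063 0.1715 0.006 ]
(array([0.55786503, 0.15119873, 0.08700182]), [np.float64(0.0013262321852386964), np.float64(0.0013262321852387147)])
jar [ 0.631 -0.     0.03 ]
brown [0.712 0.163 0.03 ]
paper [0.646 0.396 0.03 ]
```

>>> send_rows(steps=[[0,0,-0.06,0,0,0],[0,0,-0.06,0,0,0],[0.038,-0.044,0,0,0,0],[0.038,-0.044,0,0,0,0],[0.038,-0.044,0,0,0,0],[0.038,-0.044,0,0,0,0],[0.038,-0.044,0,0,0,0],[0.038,-0.044,0,0,0,0]])

```text
time: 1.15
tool_pos: [0.3417, -0.2544, 0.351]
tool_rot: [-0.0, 0.984, 0.181, 0.0]
contact_force: [0.5, 0.4, 0.6]
gripper_width: 1.001
```

>>> send_rows(steps=[[0.038,-0.044,0,0,0,0],[0.038,-0.044,0,0,0,0],[0.038,-0.044,0,0,0,0],[0.038,-0.044,0,0,0,0],[0.038,-0.044,0,0,0,0],[0.038,-0.044,0,0,0,0],[0,0,0,0,0,0]])

```text
time: 2.02
tool_pos: [0.4607, 0.0749, 0.3505]
tool_rot: [-0.0, 0.983, 0.184, -0.001]
contact_force: [-0.5, -0.4, -0.7]
gripper_width: 1.001
```

```bash
python3 - <<'E'
from h import *
s=manip.state();print(s['time'],s['joint_pos'].round(3),s['tool_pos'].round(4),Ro.from_quat(s['tool_rot'],scalar_first=True).as_matrix().round(3))
grab('wrist','w1');grab('scene','s1')
E
```

```text
2.025 [ 1.000e-03 -3.750e-01  1.798e+00  1.000e-03  1.720e+00  1.202e+00] [0.4607 0.0749 0.3505] [[ 0.932  0.362 -0.002]
 [ 0.362 -0.932  0.001]
 [-0.001 -0.001 -1.   ]]
```

View pics/w1.png

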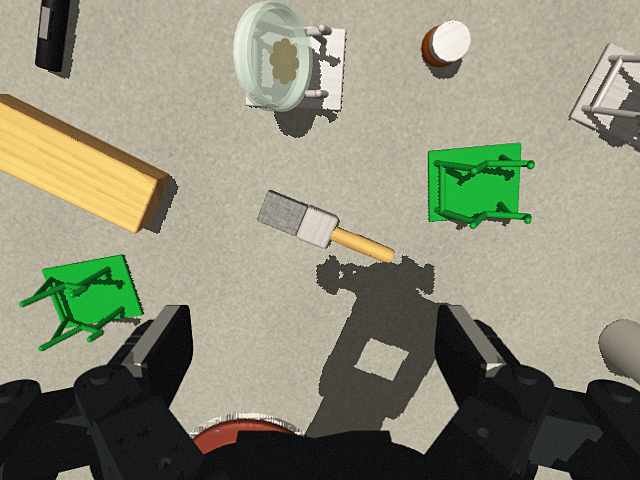

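```bash
cat >> h.py <<'E'
def tgtR(az,flip=False):
    a=np.radians(az);xs=np.array([np.cos(a),np.sin(a),0]);z=np.array([0,0,1.]);s,c=np.sin(np.radians(35)),np.cos(np.radians(35))
    n=c*xs+s*z;d=s*xs-c*z
    if flip:n=-n
    return np.column_stack([np.cross(n,d),n,d])
def rows(p,R,N):
    s=manip.state();R0=Ro.from_quat(s['tool_rot'],scalar_first=True).as_matrix();p0=s['tool_pos']
    rv=Ro.from_matrix(R0.T@R).as_rotvec()/N
    dp=(p-p0)/N;out=[]
    for i in range(N):
        Ri=R0@Ro.from_rotvec(rv*i).as_matrix()
        out.append(np.r_[Ri.T@dp,np.degrees(rv)])
    print('err',(p-p0).round(4),'rotdeg',np.degrees(rv*N).round(2),'tool-frame shift',(R0.T@(p-p0)).round(4))
    for o in out: print([round(float(v),4) for v in o[:3]]+[round(float(v),2) for v in o[3:]])
E
python3 - <<'E'
from h import *
R=tgtR(-71); m=np.array([.558,.151,.088])
rows(m-R[:,2]*.2,R,6)
E
```

```text
err [ 0.0602  0.1874 -0.099 ] rotdeg [-34.99  -0.53   1.89] tool-frame shift [ 0.1233 -0.1535  0.0989]
[0.0205, -0.0256, 0.0165, -5.83, -0.09, 0.32]
[0.0204, -0.0272, 0.0138, -5.83, -0.09, 0.32]
[0.0203, -0.0286, 0.0109, -5.83, -0.09, 0.32]
[0.0201, -0.0297, 0.0079, -5.83, -0.09, 0.32]
[0.02, -0.0304, 0.0048, -5.83, -0.09, 0.32]
[0.0198, -0.0309, 0.0016, -5.83, -0.09, 0.32]
```

>>> send_rows(steps=[[0.0205,-0.0256,0.0165,-5.83,-0.1,0.3],[0.0204,-0.0272,0.0138,-5.83,-0.1,0.3],[0.0203,-0.0286,0.0109,-5.83,-0.1,0.3],[0.0201,-0.0297,0.0079,-5.83,-0.1,0.3],[0.02,-0.0304,0.0048,-5.83,-0.1,0.3],[0.0198,-0.0309,0.0016,-5.83,-0.1,0.3],[0,0,0,0,0,0],[0,0,0,0,0,0]])

```text
time: 3.12
tool_pos: [0.5215, 0.2575, 0.2528]
tool_rot: [0.297, 0.941, 0.156, 0.049]
contact_force: [-0.6, -0.3, 0.4]
gripper_width: 0.997
```

```bash
python3 - <<'E'
from h import *
s=manip.state();print(s['time'],s['joint_pos'].round(3),s['tool_pos'].round(4),Ro.from_quat(s['tool_rot'],scalar_first=True).as_matrix().round(3))
grab('wrist','w2')
rows(np.array([.558,.151,.088])-tgtR(-71)[:,2]*.2,tgtR(-71),1)
E
```

```text
3.125 [ 0.597  0.067  1.647 -0.586  1.605  1.872] [0.5215 0.2575 0.2528] [[ 0.946  0.265  0.185]
 [ 0.323 -0.775 -0.543]
 [-0.     0.573 -0.819]]
err [-0.001   0.0021 -0.0019] rotdeg [-0.05  0.03 -0.18] tool-frame shift [-0.0003 -0.003   0.0002]
[-0.0003, -0.003, 0.0002, -0.05, 0.03, -0.18]
```

View pics/w2.png

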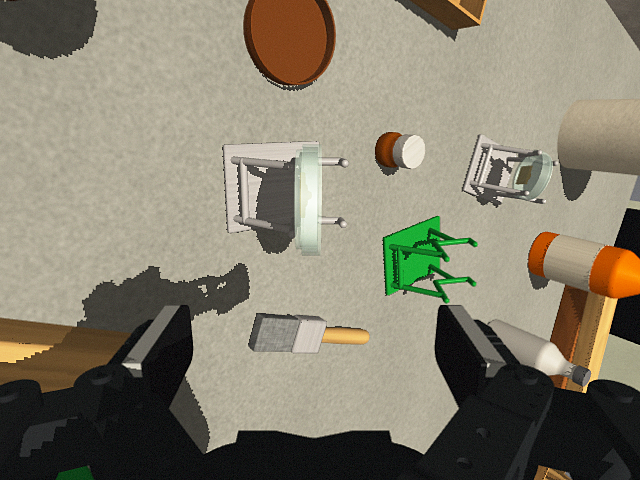

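```bash
python3 - <<'E'
from h import *
a=cv2.imread('pics/w2.png')
cv2.imwrite('pics/c2.png',cv2.resize(a[125:270,210:360],(750,725)[:2] and (600,580),interpolation=cv2.INTER_CUBIC))
b=cv2.imread('pics/w1.png')
cv2.imwrite('pics/c1.png',cv2.resize(b[0:140,220:370],(600,560),interpolation=cv2.INTER_CUBIC))
E
```

```text
(no output)
```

View pics/c2.png

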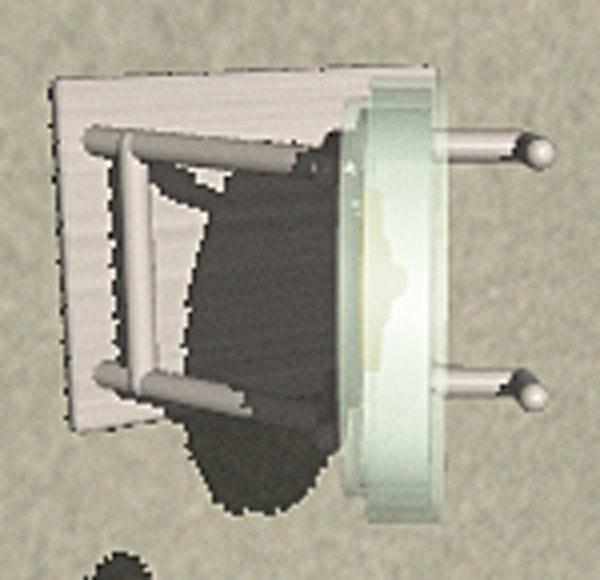

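View pics/c1.png

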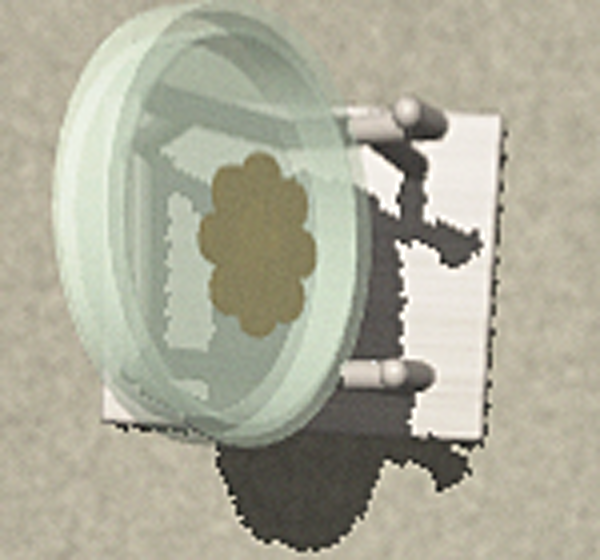

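```bash
python3 - <<'E'
from h import *
g=lambda x,y:(210+x/4,125+y/4)
for q in [(52,78),(78,430),(435,68)]: print('w2 plate',onz('w2',g(*q),.006).round(4))
h=lambda x,y:(220+x/4,y/4)
for q in [(503,117),(487,438),(104,420)]: print('w1 plate',onz('w1',h(*q),.006).round(4))
print('hook tips',tri([('w2',g(540,150)),('w1',h(408,110))]),tri([('w2',g(535,395)),('w1',h(394,374))]))
for az in (-71,-69,-73):
  R=tgtR(az);n=R[:,1];up=-R[:,2];ys=R[:,0]
  for m in [np.array([.558,.151,.089])]:
    th=np.linspace(0,2*np.pi,181)
    ring=lambda r,o:m+n*o+np.outer(np.cos(th),ys)*r+np.outer(np.sin(th),up)*r
    for f,G in (('w2',(210,125)),('w1',(220,0))):
      for r,o in ((42,-10.25),(46.5,10.25),(46.5,-5.25)):
        p=(proj(f,ring(r/1e3,o/1e3))-G)*4
        print(az,f,r,o,'x',p[:,0].min().round(),p[:,0].max().round(),'y',p[:,1].min().round(),p[:,1].max().round())
E
```

```text
w2 plate [0.5851 0.2044 0.006 ]
w2 plate [0.5063 0.1762 0.006 ]
w2 plate [0.6178 0.1023 0.006 ]
w1 plate [0.6177 0.1003 0.006 ]
w1 plate [0.5401 0.073  0.006 ]
w1 plate [0.5057 0.1747 0.006 ]
hook tips (array([0.59788896, 0.12107118, 0.07973082]), [np.float64(0.00019496713652194158), np.float64(0.00019496713652169796)]) (array([0.54423148, 0.10321278, 0.0803049 ]), [np.float64(0.0004980184501341151), np.float64(0.0004980184501339704)])
-71 w2 42 -10.25 x 355.0 368.0 y 99.0 505.0
-71 w2 46.5 10.25 x 455.0 468.0 y 76.0 526.0
-71 w2 46.5 -5.25 x 382.0 390.0 y 77.0 526.0
-71 w1 42 -10.25 x 52.0 298.0 y 23.0 423.0
-71 w1 46.5 10.25 x 109.0 376.0 y -11.0 446.0
-71 w1 46.5 -5.25 x 54.0 325.0 y -3.0 444.0
-69 w2 42 -10.25 x 352.0 371.0 y 101.0 506.0
-69 w2 46.5 10.25 x 453.0 469.0 y 75.0 525.0
-69 w2 46.5 -5.25 x 377.0 394.0 y 77.0 527.0
-69 w1 42 -10.25 x 52.0 298.0 y 25.0 424.0
-69 w1 46.5 10.25 x 109.0 376.0 y -12.0 445.0
-69 w1 46.5 -5.25 x 53.0 325.0 y -1.0 444.0
-73 w2 42 -10.25 x 355.0 369.0 y 98.0 503.0
-73 w2 46.5 10.25 x 451.0 472.0 y 78.0 528.0
-73 w2 46.5 -5.25 x 380.0 392.0 y 76.0 526.0
-73 w1 42 -10.25 x 52.0 298.0 y 21.0 421.0
-73 w1 46.5 10.25 x 109.0 377.0 y -10.0 447.0
-73 w1 46.5 -5.25 x 54.0 325.0 y -4.0 443.0
```

```bash
python3 - <<'E'
from h import *
a=cv2.imread('pics/w2.png')
im=np.hstack([cv2.resize(a[290:400,100:240],(400,314)),cv2.resize(a[290:400,410:550],(400,314))])
cv2.imwrite('pics/c3.png',im)
s=manip.state();R=Ro.from_quat(s['tool_rot'],scalar_first=True).as_matrix();p=s['tool_pos']
for y in(-.0425,.0425):
  for x in (-.011,.011): print(x,y,proj('w2',p+R@[x,y,-.013]).round(1))
print(proj('w2',p).round(1),proj('w2',p+R@[0,0,.2]).round(1),proj('w2',p+R@[0,0.01,.2]).round(1))
K,d,Rc,t=cal('w2');print((Rc@R).round(3), R.T@(-Rc.T@t-p),K)
E
```

```text
-0.011 -0.0425 [[199.  356.2]]
0.011 -0.0425 [[194.  299.6]]
-0.011 0.0425 [[438.5 356.6]]
0.011 0.0425 [[444.3 300.1]]
[[318.5 311.4]] [[315.6 200.6]] [[327.5 200.6]]
[[ 0.002  1.    -0.   ]
 [-0.958  0.002 -0.287]
 [-0.287  0.001  0.958]] [ 0.07266488 -0.00217166 -0.1414965 ] [[415.24546002   0.         313.38832995]
 [  0.         415.24546002 234.39839104]
 [  0.           0.           1.        ]]
```

View pics/c3.png

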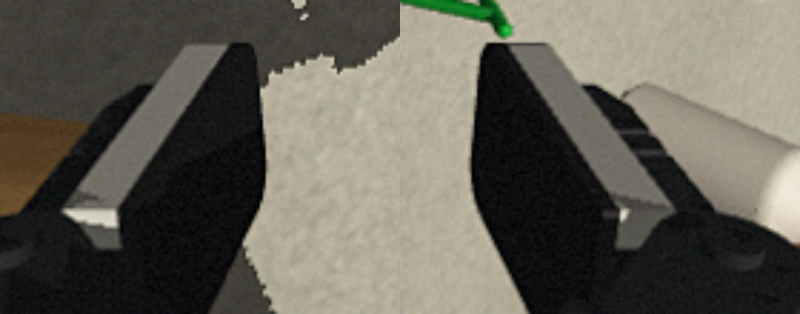

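>>> send_rows(steps=[[0.0005,-0.0055,0.03,0,0,0],[0,0,0.04,0,0,0],[0,0,0.04,0,0,0],[0,0,0,0,0,0]])

```text
time: 3.68
tool_pos: [0.5395, 0.2004, 0.1578]
tool_rot: [0.297, 0.941, 0.156, 0.047]
contact_force: [0.2, 0.3, 0.1]
gripper_width: 1.006
```

```bash
python3 - <<'E'
from h import *
s=manip.state();print(s['time'],s['tool_pos'].round(4))
grab('wrist','w3')
R=tgtR(-71); m=np.array([.558,.151,.089])-.003*R[:,1]
rows(m-R[:,2]*.0095,R,1)
n=R[:,1];up=-R[:,2];ys=R[:,0]
th=np.linspace(0,2*np.pi,181)
ring=lambda r,o:m+n*o+np.outer(np.cos(th),ys)*r+np.outer(np.sin(th),up)*r
for r,o in ((42,-10.25),(46.5,10.25),(46.5,-5.25)):
  p=proj('w3',ring(r/1e3,o/1e3)); print(r,o,'x',p[:,0].min().round(1),p[:,0].max().round(1),'y',p[:,1].min().round(1),p[:,1].max().round(1))
E
```

```text
3.675 [0.5395 0.2004 0.1578]
err [ 0.0149 -0.0434 -0.0648] rotdeg [-0.03  0.12 -0.17] tool-frame shift [0.0001 0.0004 0.0794]
[0.0001, 0.0004, 0.0794, -0.03, 0.12, -0.17]
42 -10.25 x 295.9 301.2 y 164.8 312.6
46.5 10.25 x 331.2 339.6 y 156.6 320.8
46.5 -5.25 x 306.3 308.7 y 156.6 320.9
```

View pics/w3.png

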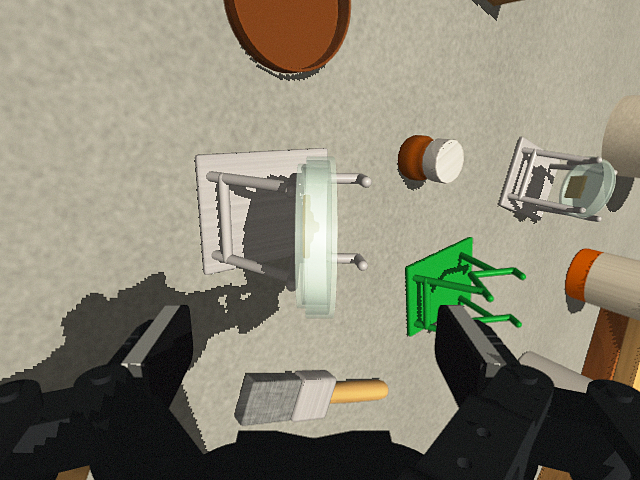

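```bash
python3 - <<'E'
from h import *
a=cv2.imread('pics/w3.png')
cv2.imwrite('pics/c4.png',cv2.resize(a[145:330,270:370],(432,800)[0:1]+(799,) if 0 else (324,600),interpolation=cv2.INTER_CUBIC))
for r in (200,220,237,255,275):print(r,a[r,285:345:1].astype(int).sum(1).tolist())
E
```

```text
200 [222, 229, 237, 222, 228, 221, 222, 231, 219, 205, 307, 566, 527, 518, 530, 526, 521, 512, 507, 505, 565, 660, 648, 641, 638, 685, 708, 709, 710, 701, 702, 701, 700, 705, 706, 701, 705, 698, 700, 702, 708, 708, 590, 614, 606, 620, 578, 644, 647, 637, 657, 665, 547, 477, 493, 503, 506, 490, 493, 502]
220 [218, 240, 205, 233, 233, 234, 220, 230, 218, 229, 499, 596, 570, 561, 577, 552, 530, 537, 544, 544, 645, 691, 684, 681, 683, 675, 680, 677, 675, 713, 735, 735, 733, 735, 735, 733, 732, 733, 731, 732, 736, 687, 635, 659, 661, 655, 610, 673, 675, 659, 669, 678, 608, 489, 495, 511, 496, 520, 520, 537]
237 [247, 231, 241, 234, 225, 232, 221, 212, 205, 249, 578, 603, 588, 594, 586, 560, 556, 557, 581, 553, 706, 714, 715, 710, 705, 708, 710, 706, 726, 756, 753, 753, 752, 753, 752, 752, 753, 753, 753, 754, 761, 687, 686, 693, 688, 686, 647, 706, 704, 704, 709, 718, 635, 482, 495, 526, 535, 540, 528, 513]
255 [238, 231, 237, 236, 242, 239, 201, 218, 191, 232, 535, 555, 542, 548, 548, 537, 535, 532, 519, 501, 683, 673, 670, 670, 667, 720, 726, 718, 722, 720, 724, 719, 724, 722, 726, 726, 727, 725, 725, 730, 736, 640, 650, 650, 655, 656, 622, 708, 691, 693, 699, 706, 604, 552, 563, 542, 563, 563, 565, 564]
275 [247, 235, 253, 203, 221, 209, 210, 196, 195, 210, 422, 532, 485, 542, 660, 586, 560, 575, 631, 625, 692, 688, 681, 697, 697, 695, 688, 696, 689, 696, 693, 688, 695, 693, 699, 699, 700, 692, 696, 698, 699, 653, 597, 606, 610, 616, 605, 656, 646, 650, 652, 634, 485, 483, 500, 517, 520, 506, 509, 517]
```

View pics/c4.png

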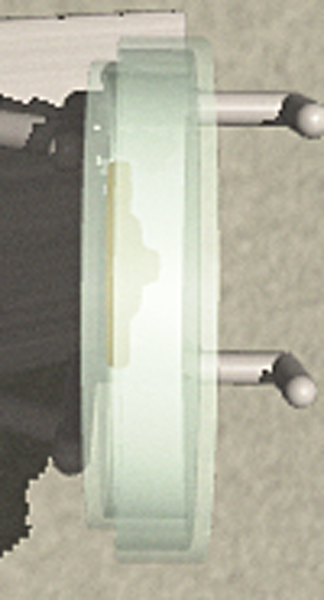

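>>> send_rows(steps=[[0,0.001,0.02,0,0,0],[0,0,0.02,0,0,0],[0,0,0.02,0,0,0],[0,0,0.021,0,0,0],[0,0,0,0,0,0]], grip=0.6)

```text
time: 4.35
tool_pos: [0.5545, 0.1575, 0.0906]
tool_rot: [0.297, 0.941, 0.157, 0.047]
contact_force: [-0.2, -0.1, -0.5]
gripper_width: 0.601
```

```bash
python3 - <<'E'
from h import *
s=manip.state();print(s['time'],s['tool_pos'].round(4),s['gripper_width'],s['contact_force'])
grab('wrist','w4');grab('scene','s4')
R=tgtR(-71); m=np.array([.558,.151,.089])-.003*R[:,1]
rows(m-R[:,2]*.0095,R,1)
a=cv2.imread('pics/s4.png');cv2.imwrite('pics/c5.png',cv2.resize(a[180:360,280:480],(667,600),interpolation=cv2.INTER_CUBIC))
E
```

```text
4.35 [0.5545 0.1575 0.0906] 0.6007284636094496 [-0.21475015 -0.0969248  -0.50231958]
err [-0.0004 -0.0004  0.0021] rotdeg [-0.01  0.06  0.  ] tool-frame shift [-0.0005  0.0014 -0.0016]
[-0.0005, 0.0014, -0.0016, -0.01, 0.06, 0.0]
```

View pics/w4.png

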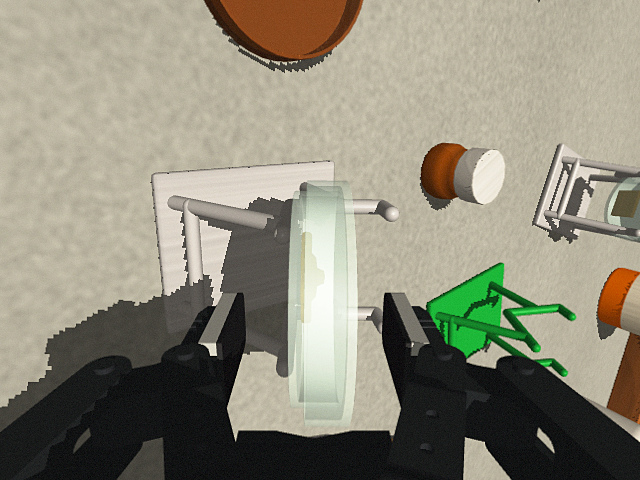

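View pics/c5.png

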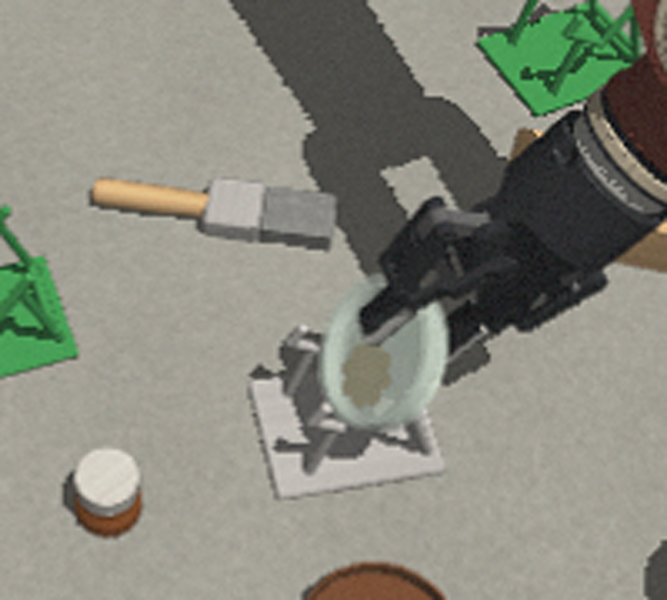

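>>> send_rows(steps=[[0,0.0025,0,0,0,0],[0,0,0,0,0,0]], grip=0.45)

```text
time: 4.7
tool_pos: [0.5571, 0.1575, 0.0957]
tool_rot: [0.296, 0.941, 0.157, 0.05]
contact_force: [0.4, -0.2, -0.7]
gripper_width: 0.45
```

```bash
python3 - <<'E'
from h import *
s=manip.state();print(s['time'],s['tool_pos'].round(4),s['gripper_width'],s['contact_force'])
a=grab('wrist','w5')
R=tgtR(-71); m=np.array([.558,.151,.089])-.003*R[:,1]
rows(m-R[:,2]*.0095,R,1)
cv2.imwrite('pics/c6.png',cv2.resize(a[160:440,180:460],(600,600),interpolation=cv2.INTER_CUBIC))
E
```

```text
4.7 [0.5571 0.1575 0.0957] 0.44997610672417687 [ 0.39295916 -0.22747857 -0.73764122]
err [-0.0015  0.001  -0.0004] rotdeg [-0.02 -0.04 -0.04] tool-frame shift [-0.001  -0.0014 -0.0005]
[-0.001, -0.0014, -0.0005, -0.02, -0.04, -0.04]
```

View pics/c6.png

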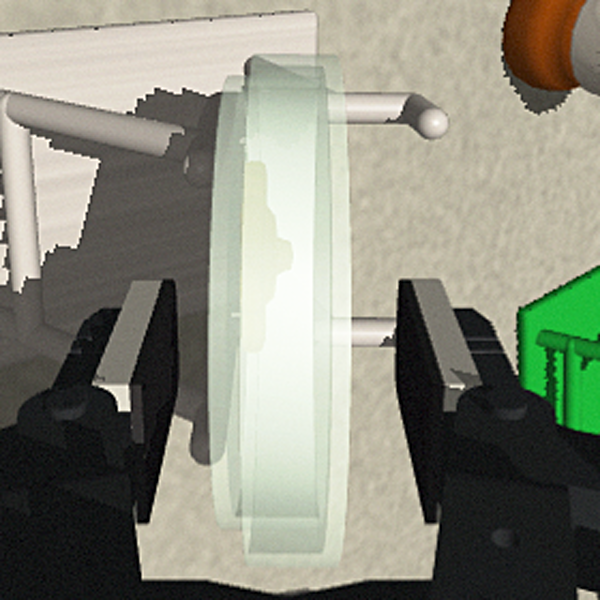

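>>> send_rows(steps=[[0,-0.0008,0,0,0,0],[0,0,0,0,0,0]], grip=0.3)

```text
time: 5.0
tool_pos: [0.5562, 0.1578, 0.0942]
tool_rot: [0.296, 0.941, 0.157, 0.049]
contact_force: [0.2, -0.2, -0.6]
gripper_width: 0.302
```

```bash
python3 - <<'E'
from h import *
s=manip.state();print(s['time'],s['tool_pos'].round(4),s['gripper_width'],s['contact_force'])
a=grab('wrist','w6')
cv2.imwrite('pics/c7.png',cv2.resize(a[160:440,180:460],(600,600),interpolation=cv2.INTER_CUBIC))
E
```

```text
5.0 [0.5562 0.1578 0.0942] 0.30174024812647926 [ 0.20371261 -0.21463172 -0.59867858]
```

View pics/c7.png

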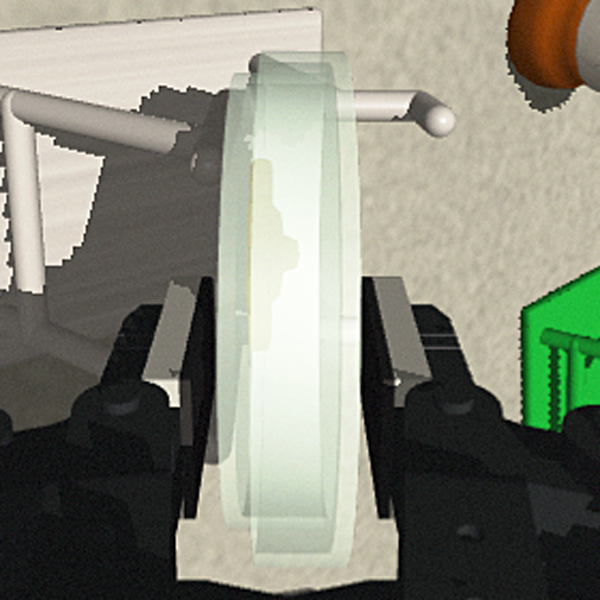

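>>> send_rows(steps=[[0,0,0,0,0,0],[0,0,0,0,0,0],[0,0,0,0,0,0],[0,0,0,0,0,0]], grip=0)

```text
time: 5.55
tool_pos: [0.5562, 0.1578, 0.0944]
tool_rot: [0.296, 0.941, 0.157, 0.049]
contact_force: [-2.0, 1.9, 3.0]
gripper_width: 0.227
```

```bash
python3 - <<'E'
from h import *
s=manip.state();print(s['time'],s['tool_pos'].round(4),s['gripper_width'],s['contact_force'],s['joint_pos'].round(3))
a=grab('wrist','w7')
cv2.imwrite('pics/c8.png',cv2.resize(a[160:440,180:460],(600,600),interpolation=cv2.INTER_CUBIC))
E
```

```text
5.55 [0.5562 0.1578 0.0944] 0.22653266187391824 [-2.02786644  1.89227577  3.00057822] [ 0.425  0.162  1.828 -0.637  1.283  1.892]
```

View pics/c8.png

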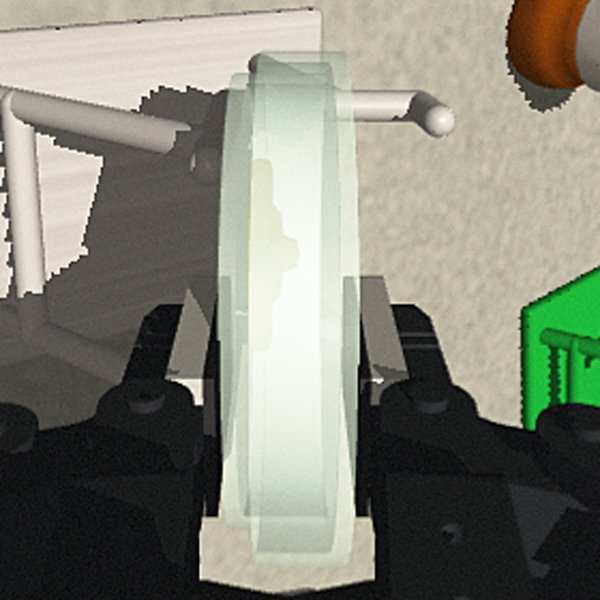

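>>> send_rows(steps=[[0,0,-0.005,0,0,0],[0,0,-0.012,0,0,0],[0,0,-0.02,0,0,0],[0,0,-0.025,0,0,0],[0,0,-0.025,0,0,0],[0,0,-0.02,0,0,0],[0,0,-0.008,0,0,0],[0,0,0,0,0,0]])

```text
time: 6.6
tool_pos: [0.5349, 0.2205, 0.1888]
tool_rot: [0.296, 0.941, 0.157, 0.05]
contact_force: [0.2, 0.6, -2.1]
gripper_width: 0.233
```

```bash
python3 - <<'E'
from h import *
s=manip.state();print(s['time'],s['tool_pos'].round(4),s['gripper_width'],s['contact_force'],s['joint_pos'].round(3))
a=grab('wrist','w8');b=grab('scene','s8')
cv2.imwrite('pics/c9.png',np.hstack([cv2.resize(a[160:440,180:460],(400,400)),cv2.resize(b[180:360,300:480],(400,400),interpolation=cv2.INTER_CUBIC)]))
E
```

```text
6.6 [0.5349 0.2205 0.1888] 0.23316886326275651 [ 0.17698461  0.6210451  -2.06014845] [ 0.534  0.089  1.733 -0.599  1.478  1.88 ]
```

View pics/c9.png

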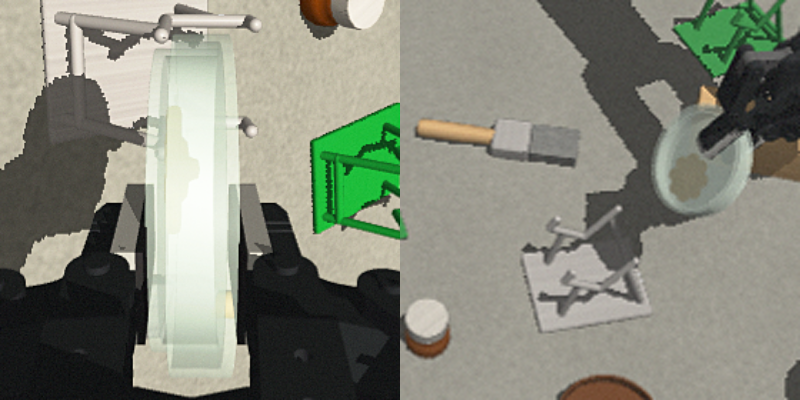

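>>> send_rows(steps=[[0,0,0,0,0,-4],[0,0,0,0,0,-8],[0,0,0,0,0,-9],[0,0,0,0,0,-9],[0,0,0,0,0,-9],[0,0,0,0,0,-9],[0,0,0,0,0,-9],[0,0,0,0,0,-9]])

```text
time: 7.7
tool_pos: [0.5344, 0.2192, 0.187]
tool_rot: [0.275, 0.702, 0.646, -0.122]
contact_force: [0.1, 0.8, -1.8]
gripper_width: 0.229
```

>>> send_rows(steps=[[0,0,0,0,0,-9],[0,0,0,0,0,-9],[0,0,0,0,0,-9],[0,0,0,0,0,-9],[0,0,0,0,0,-9],[0,0,0,0,0,-9],[0,0,0,0,0,-9],[0,0,0,0,0,-9]])

```text
time: 8.7
tool_pos: [0.5344, 0.2192, 0.187]
tool_rot: [0.151, 0.188, 0.935, -0.26]
contact_force: [0.6, -0.2, -1.3]
gripper_width: 0.225
```

>>> send_rows(steps=[[0,0,0,0,0,-9],[0,0,0,0,0,-9],[0,0,0,0,0,-9],[0,0,0,0,0,-8],[0,0,0,0,0,-6],[0,0,0,0,0,-1],[0,0,0,0,0,0],[0,0,0,0,0,0]])

```text
time: 9.7
tool_pos: [0.5348, 0.2199, 0.1881]
tool_rot: [0.049, -0.157, 0.941, -0.297]
contact_force: [-0.2, -0.1, -2.9]
gripper_width: 0.226
```

```bash
python3 - <<'E'
from h import *
s=manip.state();print(s['time'],s['tool_pos'].round(4),s['gripper_width'],s['contact_force'],s['joint_pos'].round(3))
rows(np.array([.5349,.2205,.1888]),tgtR(-71,True),1)
a=grab('wrist','w9');b=grab('scene','s9')
cv2.imwrite('pics/c10.png',np.hstack([cv2.resize(a[160:440,180:460],(400,400)),cv2.resize(b[180:360,300:480],(400,400),interpolation=cv2.INTER_CUBIC)]))
E
```

```text
9.7 [0.5348 0.2199 0.1881] 0.22592832857573078 [-0.17490533 -0.14694212 -2.89333309] [ 0.534  0.09   1.734 -0.599  1.478 -1.261]
err [0.0001 0.0006 0.0007] rotdeg [ 0.01 -0.07 -0.04] tool-frame shift [-0.0003  0.0001 -0.0009]
[-0.0003, 0.0001, -0.0009, 0.01, -0.07, -0.04]
```

View pics/c10.png

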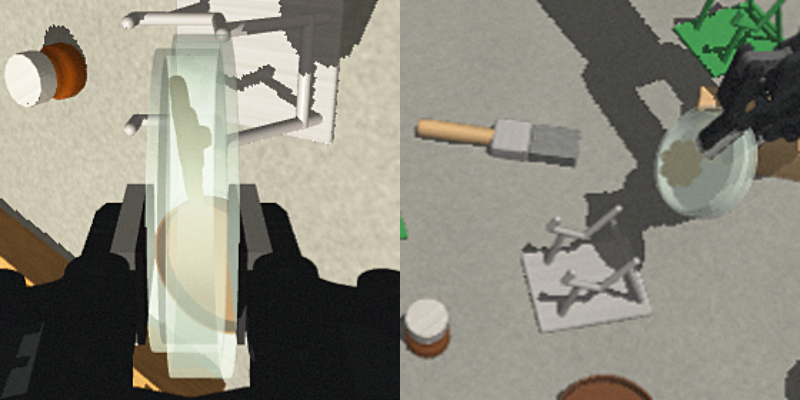

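View pics/w9.png

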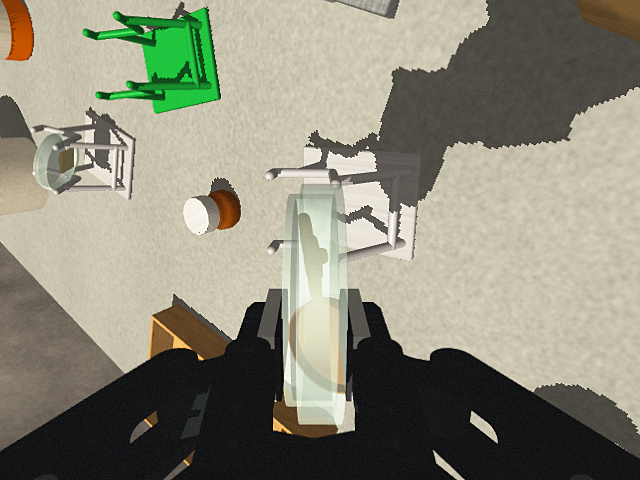

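```bash
python3 - <<'E'
from h import *
K,d,R,t=cal('w2')
# camera in tool frame from w2 pose
p2=np.array([0.5215,0.2575,0.2528]);
R2=Ro.from_quat([0.297,0.941,0.156,0.049],scalar_first=True).as_matrix()
Rc=R@R2; tc=R@p2+t
pr=lambda X:cv2.projectPoints(np.atleast_2d(X).astype(float),cv2.Rodrigues(Rc)[0],tc.reshape(3,1),K,d)[0][:,0]
for zz in(-.004,-.002,0):
  print('pad far edge',zz,pr([[.011,-.010,zz],[.011,.010,zz]]).round(1).tolist())
th=np.linspace(0,2*np.pi,361)
for c in (.011,.014,.017):
  q=np.column_stack([np.cos(th)*.0465,0*th+.01025,np.sin(th)*.0465+c]); r=pr(q);q[:,1]=-.005;r2=pr(q)
  print(c,r[:,1].min().round(1),r[:,1].max().round(1),r2[:,1].min().round(1),r2[:,1].max().round(1))
E
```

```text
pad far edge -0.004 [[289.2, 288.4], [344.5, 288.5]]
pad far edge -0.002 [[289.5, 286.2], [344.1, 286.3]]
pad far edge 0 [[289.8, 284.0], [343.7, 284.1]]
0.011 182.3 424.7 182.2 424.6
0.014 181.1 418.8 181.0 418.7
0.017 179.8 413.1 179.8 413.0
```

```bash
python3 - <<'E'
from h import *
L=[cv2.imread(f'pics/{n}.png') for n in('w7','w8','w9')]
cv2.imwrite('pics/c11.png',np.hstack([cv2.resize(a[165:445,255:380],(266,596),interpolation=cv2.INTER_CUBIC) for a in L]))
E
```

```text
(no output)
```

View pics/c11.png

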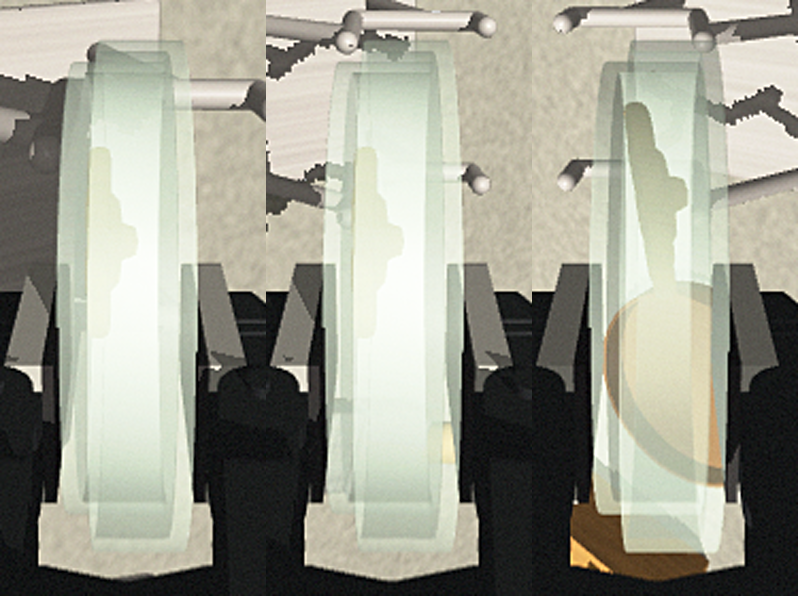

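```bash
python3 - <<'E'
from h import *
R=tgtR(-71,True);G=np.array([.5562,.1578,.0944]);n=-R[:,1];up=-R[:,2]
rows(G+.002*n+.04*up,R,4)
E
```

```text
err [ 0.0144 -0.0421 -0.06  ] rotdeg [ 0.02 -0.04 -0.03] tool-frame shift [-0.     -0.002   0.0747]
[-0.0, -0.0005, 0.0187, 0.0, -0.01, -0.01]
[0.0, -0.0005, 0.0187, 0.0, -0.01, -0.01]
[0.0, -0.0005, 0.0187, 0.0, -0.01, -0.01]
[0.0, -0.0005, 0.0187, 0.0, -0.01, -0.01]
```

>>> send_rows(steps=[[0,-0.001,0.02,0,0,0],[0,-0.001,0.022,0,0,0],[0,0,0.02,0,0,0],[0,0,0.012,0,0,0],[0,0,0,0,0,0],[0,0,0,0,0,0]])

```text
time: 10.55
tool_pos: [0.5496, 0.1786, 0.1295]
tool_rot: [0.05, -0.157, 0.941, -0.296]
contact_force: [0.6, -0.1, -2.6]
gripper_width: 0.229
```

```bash
python3 - <<'E'
from h import *
s=manip.state();print(s['time'],s['tool_pos'].round(4),s['gripper_width'],s['contact_force'],s['joint_pos'].round(3))
R=tgtR(-71,True);G=np.array([.5562,.1578,.0944]);n=-R[:,1];up=-R[:,2]
rows(G+.001*n+.001*up,R,4)
a=grab('wrist','w10');b=grab('scene','s10')
cv2.imwrite('pics/c12.png',np.hstack([cv2.resize(a[140:440,180:480],(400,400)),cv2.resize(b[180:360,300:480],(400,400),interpolation=cv2.INTER_CUBIC)]))
E
```

```text
10.55 [0.5496 0.1786 0.1295] 0.22862440277164603 [ 0.58908666 -0.1025774  -2.57571448] [ 0.461  0.127  1.8   -0.622  1.352 -1.259]
err [ 0.0067 -0.0211 -0.0337] rotdeg [ 0.02  0.02 -0.03] tool-frame shift [0.0005 0.0012 0.0403]
[0.0001, 0.0003, 0.0101, 0.01, 0.0, -0.01]
[0.0001, 0.0003, 0.0101, 0.01, 0.0, -0.01]
[0.0001, 0.0003, 0.0101, 0.01, 0.0, -0.01]
[0.0001, 0.0003, 0.0101, 0.01, 0.0, -0.01]
```

View pics/c12.png

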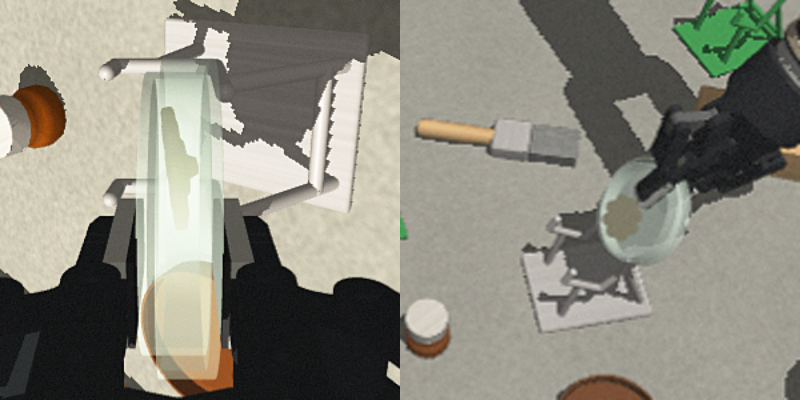

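>>> send_rows(steps=[[0.0005,0,0.01,0,0,0],[0,0,0.01,0,0,0],[0,0,0.008,0,0,0],[0,0,0.005,0,0,0],[0,0,0,0,0,0],[0,0,0,0,0,0]])

```text
time: 11.4
tool_pos: [0.555, 0.1604, 0.1021]
tool_rot: [0.049, -0.157, 0.941, -0.296]
contact_force: [-1.1, 0.5, -2.5]
gripper_width: 0.228
```

```bash
python3 - <<'E'
from h import *
s=manip.state();print(s['time'],s['tool_pos'].round(4),s['gripper_width'],s['contact_force'],s['joint_pos'].round(3))
R=tgtR(-71,True);G=np.array([.5562,.1578,.0944]);n=-R[:,1];up=-R[:,2]
rows(G,R,1)
a=grab('wrist','w11');b=grab('scene','s11')
cv2.imwrite('pics/c13.png',np.hstack([cv2.resize(a[140:440,180:480],(400,400)),cv2.resize(b[220:350,330:460],(400,400),interpolation=cv2.INTER_CUBIC)]))
E
```

```text
11.4 [0.555  0.1604 0.1021] 0.2279047984427623 [-1.11160796  0.51043041 -2.50386497] [ 0.429  0.152  1.825 -0.634  1.296 -1.254]
err [ 0.0012 -0.0026 -0.0077] rotdeg [ 0.02 -0.02 -0.02] tool-frame shift [-0.0003  0.0021  0.0079]
[-0.0003, 0.0021, 0.0079, 0.02, -0.02, -0.02]
```

View pics/c13.png

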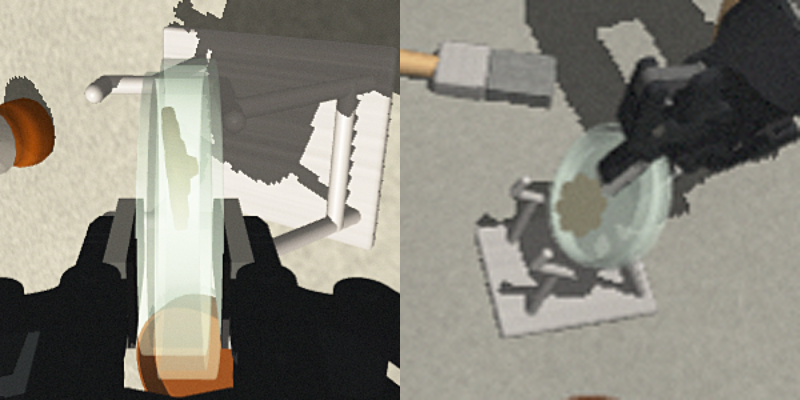

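>>> send_rows(steps=[[0,0.0007,0.003,0,0,0],[0,0.0006,0.003,0,0,0],[0,0,0.001,0,0,0],[0,0,0,0,0,0],[0,0,0,0,0,0]])

```text
time: 12.12
tool_pos: [0.5558, 0.1575, 0.0954]
tool_rot: [0.049, -0.157, 0.941, -0.296]
contact_force: [0.8, -0.4, -2.9]
gripper_width: 0.229
```

```bash
python3 - <<'E'
from h import *
s=manip.state();print(s['time'],s['tool_pos'].round(4),s['gripper_width'],s['contact_force'])
R=tgtR(-71,True);G=np.array([.5562,.1578,.0944])
rows(G,R,1);print(R.T@s['contact_force'])
E
```

```text
12.125 [0.5558 0.1575 0.0954] 0.22876388651532395 [ 0.84304787 -0.40682101 -2.9026834 ]
err [ 0.0004  0.0003 -0.001 ] rotdeg [ 0.02 -0.04 -0.  ] tool-frame shift [-0.0005  0.0007  0.0008]
[-0.0005, 0.0007, 0.0008, 0.02, -0.04, -0.0]
[-0.66466946  1.12498609  2.75579839]
```

>>> send_rows(steps=[[0,0.0003,0.001,0,0,0],[0,0,0,0,0,0],[0,0,0,0,0,0]])

```text
time: 12.5
tool_pos: [0.556, 0.1574, 0.0948]
tool_rot: [0.05, -0.157, 0.941, -0.296]
contact_force: [-0.9, 1.3, -1.6]
gripper_width: 0.226
```

```bash
python3 - <<'E'
from h import *
s=manip.state();print(s['time'],s['tool_pos'].round(4),s['gripper_width'],s['contact_force'])
R=tgtR(-71,True);G=np.array([.5562,.1578,.0944])
rows(G,R,1);print(R.T@s['contact_force'])
a=grab('wrist','w12');b=grab('scene','s12')
cv2.imwrite('pics/c14.png',np.hstack([cv2.resize(a[140:440,180:480],(400,400)),cv2.resize(b[220:350,330:460],(400,400),interpolation=cv2.INTER_CUBIC)]))
E
```

```text
12.5 [0.556  0.1574 0.0948] 0.22600363838039633 [-0.94889825  1.26865292 -1.57554164]
err [ 0.0002  0.0004 -0.0004] rotdeg [ 0.01 -0.01 -0.02] tool-frame shift [-0.0003  0.0005  0.0001]
[-0.0003, 0.0005, 0.0001, 0.01, -0.01, -0.02]
[0.48416793 2.13935653 0.42538763]
```

View pics/c14.png

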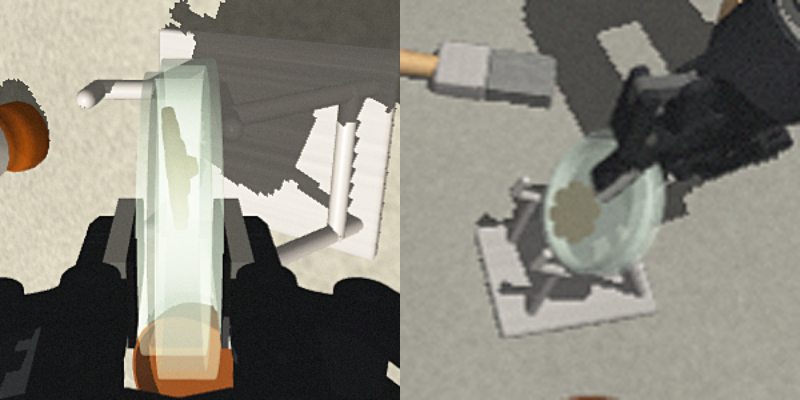

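>>> send_rows(steps=[[0,0.0004,0.0002,0,0,0],[0,0,0,0,0,0]])

```text
time: 12.85
tool_pos: [0.5561, 0.1574, 0.0946]
tool_rot: [0.05, -0.157, 0.941, -0.297]
contact_force: [-1.7, 1.3, 1.9]
gripper_width: 0.225
```

>>> send_rows(steps=[[0,0,0,0,0,0],[0,0,0,0,0,0],[0,0,0,0,0,0]], grip=0.31)

```text
time: 13.22
tool_pos: [0.5558, 0.1573, 0.0939]
tool_rot: [0.049, -0.157, 0.941, -0.297]
contact_force: [-0.6, 0.2, 0.1]
gripper_width: 0.308
```

```bash
python3 - <<'E'
from h import *
s=manip.state();print(s['time'],s['tool_pos'].round(4),s['gripper_width'],s['contact_force'])
a=grab('wrist','w13');b=grab('scene','s13')
cv2.imwrite('pics/c15.png',np.hstack([cv2.resize(a[140:440,180:480],(400,400)),cv2.resize(b[220:350,330:460],(400,400),interpolation=cv2.INTER_CUBIC)]))
E
```

```text
13.225 [0.5558 0.1573 0.0939] 0.3078111584731602 [-0.58512363  0.15863657  0.09362433]
```

View pics/c15.png

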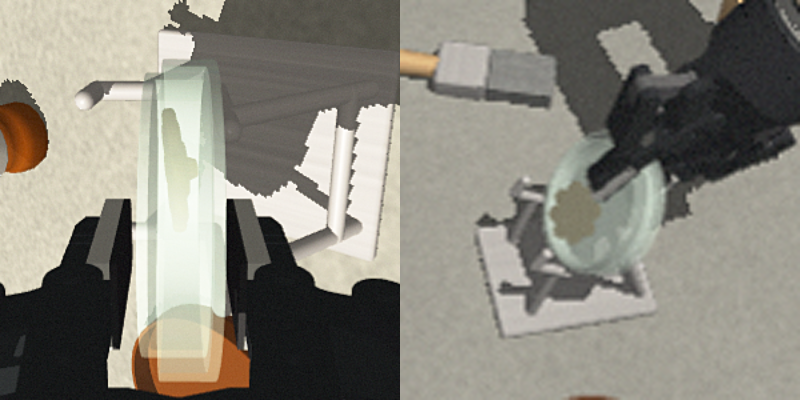

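>>> send_rows(steps=[[0,0,0,0,0,0],[0,0,0,0,0,0],[0,0,0,0,0,0]], grip=0.6)

```text
time: 13.7
tool_pos: [0.5558, 0.1574, 0.094]
tool_rot: [0.049, -0.157, 0.941, -0.297]
contact_force: [0.3, -0.2, 0.4]
gripper_width: 0.601
```

>>> send_rows(steps=[[0,0,-0.01,0,0,0],[0,0,-0.02,0,0,0],[0,0,-0.03,0,0,0],[0,0,-0.04,0,0,0],[0,0,-0.04,0,0,0],[0,0,0,0,0,0]])

```text
time: 14.45
tool_pos: [0.5312, 0.2363, 0.214]
tool_rot: [0.054, -0.157, 0.941, -0.295]
contact_force: [0.3, -1.0, -0.4]
gripper_width: 0.599
```

```bash
python3 - <<'E'
from h import *
s=manip.state();print(s['time'],s['tool_pos'].round(4),s['gripper_width'],s['contact_force'])
a=grab('wrist','w14');b=grab('scene','s14')
cv2.imwrite('pics/c16.png',np.hstack([cv2.resize(a[80:380,180:480],(400,400)),cv2.resize(b[220:350,330:460],(400,400),interpolation=cv2.INTER_CUBIC)]))
E
```

```text
14.45 [0.5312 0.2363 0.214 ] 0.5986572256805914 [ 0.33107941 -0.99639672 -0.35099236]
```

View pics/c16.png

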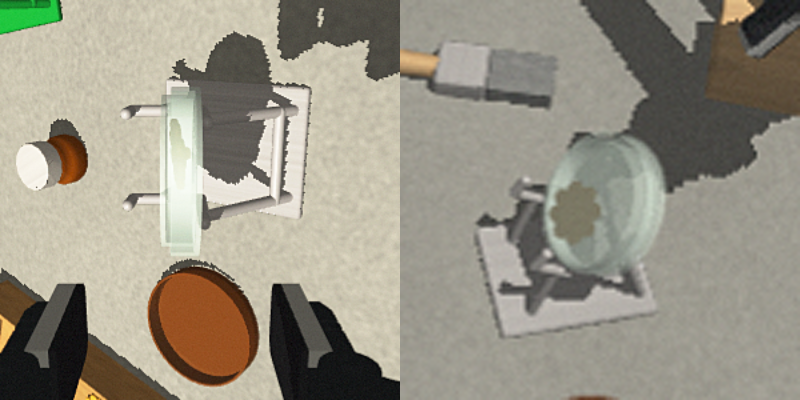

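View pics/s14.png

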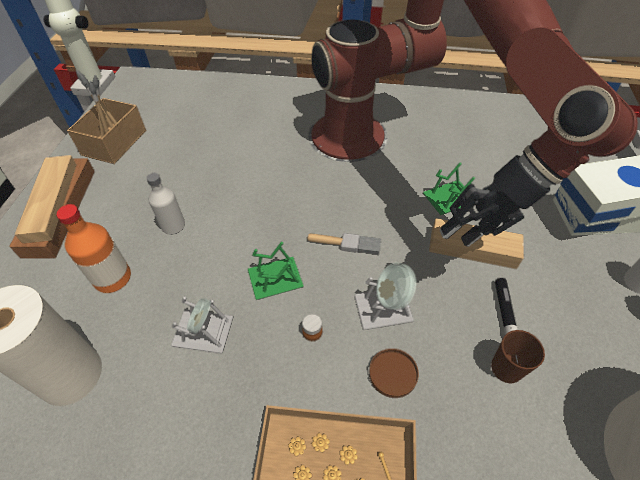

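>>> send_rows(steps=[[0.03,0,0,0,0,0],[0.03,0,0,0,0,0],[0,0,0,0,0,0],[0,0,0,0,0,0]])

```text
time: 15.05
tool_pos: [0.4731, 0.2134, 0.208]
tool_rot: [0.049, -0.157, 0.941, -0.297]
contact_force: [0.1, -0.1, -0.1]
gripper_width: 0.598
```

```bash
python3 - <<'E'
from h import *
a=cv2.imread('pics/w14.png');b=grab('scene','s15');t=grab('top','t15');w=grab('wrist','w15')
s0=cv2.imread('pics/scene0.png')
cv2.imwrite('pics/c17.png',np.vstack([np.hstack([cv2.resize(a[130:285,260:415],(300,300),interpolation=cv2.INTER_CUBIC),cv2.resize(w[100:300,200:400],(300,300),interpolation=cv2.INTER_CUBIC)]),np.hstack([cv2.resize(b[250:340,350:440],(300,300),interpolation=cv2.INTER_CUBIC),cv2.resize(t[170:250,205:285],(300,300),interpolation=cv2.INTER_CUBIC)])]))
R=tgtR(-71,True); n=-R[:,1];up=-R[:,2];ys=-R[:,0]
R1=tgtR(-71);m=np.array([.558,.151,.089])
d=cv2.absdiff(b,s0).max(2)>40
k=cv2.connectedComponentsWithStats(d.astype(np.uint8))
print([x.tolist() for x in k[2] if x[4]>25 and x[0]<600][1:])
E
```

```text
[[22, 0, 97, 97, 3343], [342, 0, 29, 20, 433], [372, 0, 14, 8, 88], [403, 0, 42, 35, 327], [501, 0, 11, 15, 81], [512, 0, 9, 11, 38], [530, 6, 8, 8, 30], [536, 16, 14, 16, 44], [342, 23, 34, 25, 214], [326, 25, 10, 16, 57], [386, 33, 6, 12, 33], [479, 35, 20, 17, 88], [125, 40, 486, 222, 21990], [410, 43, 36, 6, 100], [345, 46, 100, 71, 1628], [541, 53, 35, 6, 101], [336, 58, 16, 16, 113], [354, 93, 37, 13, 80], [332, 94, 21, 34, 154], [124, 103, 12, 13, 36], [98, 106, 20, 27, 93], [373, 117, 22, 20, 227], [73, 131, 21, 6, 38], [313, 136, 39, 22, 389], [357, 138, 24, 18, 271], [379, 279, 9, 18, 50]]
```

View pics/c17.png

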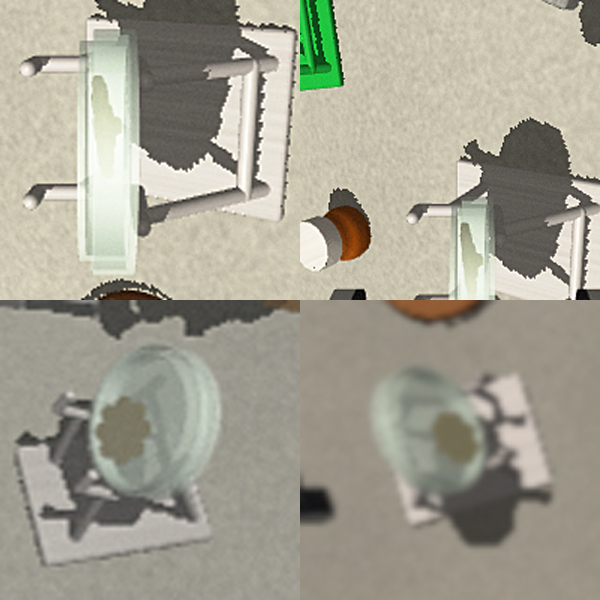

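```bash
python3 -c "
from plant import manip
print(manip.job_done())"
```

```text
the job is handed in; nothing more can be done
None
```

The larger dish is turned over and back in its own grey stand, with its lid against the uprights and its bottom facing out. I handed the job in at about 15 s of the 48 s.

**What I did:** I pinched lid and base together at the free upper edge and drew the dish up the slope. I turned it 180° about the tool axis and lowered it until the hooks took its weight. Then I opened the fingers and backed away.

**During the move:** The images before lifting, after lifting and after the flip show no slip in the grip. Forces reported at the end of each move stayed below about 5 N.

**Last checks:**
- **Dish:** The wrist, scene and top pictures show it shut and seated, with the rosette visible through the base.
- **Rosette:** In the wrist view it sits slightly tilted inside the dish, resting on the lid.
- **Other things on the table:** Comparing the scene picture before and after showed changes only at the dish, the arm and its shadow. The area behind the arm could not be compared.

**One disagreement:** The wrist camera's calibration was off sideways by about 1.4 mm against the visible pads. I centred the grasp on the pads in the picture instead.

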